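# Layer a rubbing pad on the assembly jig

## Task

Put together the two layers of a printmaker's rubbing pad on the white plate: slide the black ridged disc across from the turntable so that it lies centred on the plate, then turn the turntable by its upright post to the stop that brings the round wooden disc to face the plate, and slide that disc across so that it lies centred on top of the black one. Slide the discs rather than lifting them, leave the square wooden block on the turntable and the turntable at that stop, and do not disturb the other things around.

Things in the scene. Friction and masses are not known exactly. Their poses are not given: they have to be found in the camera images.
- jig: Assembly jig: fixed plywood board 500 x 340 mm, 18 mm thick, lying on the table and carrying the turntable and the plate. Origin on the turntable's vertical axis at table height; its x axis runs level from the turntable axis to the plate (the feed line), z up. It lies in a different place and direction each time.
- plate (a point): Centre of the top face of the white round plate, 140 mm in diameter, flat and without a rim, fixed on a round wooden foot; 240 mm from the turntable axis along the jig's x, top 59 mm above the table.
- turntable (a joint): Turn of the wooden turntable (310 mm across, top 45 mm above the table), rad, positive anticlockwise from above. Starts at 0. A spring plunger gives click stops at -1.57, 0, +1.57: leaving or entering a stop takes a few N at the post, over a hump 0.075 rad from it; inside the hump it centres itself; between stops it turns freely and stays put. End of travel 1.63.
- pad_low (a point): Centre of the top of the turntable's low pad, 95 mm long (outwards) and 70 mm wide, its middle 116 mm from the axis. At turntable 0 it faces the plate, its top 60 mm above the table (1 mm above the plate), its outer end 6 mm from the plate's edge. Moves with the turntable.
- pad_left (a point): Centre of the top of a high pad, 95 x 60 mm, its middle 116 mm from the axis, a quarter turn anticlockwise (seen from above) from the low pad. Top 75 mm above the table: 2 mm above a black disc lying on the plate. Moves with the turntable.
- pad_right (a point): The same for the other high pad, a quarter turn clockwise from the low pad.
- post (a point): Centre of the top of the turntable's upright steel post, 20 mm in diameter, standing from 45 to 115 mm above the table, 130 mm from the turntable axis on the far side from the low pad; moves with the turntable (at turntable 0 it is at jig x = -130 mm, y = 0).
- core: Black disc with ring-shaped ridges, 110 mm in diameter, 14 mm thick, about 0.25 kg, lying loose on the low pad that faces the plate, roughly 110 mm from the turntable axis. Origin at the centre of its underside, z up.
- backing: Plain round wooden disc, 90 mm in diameter, 14 mm thick, about 0.1 kg, lying loose on one of the two high pads (jig y = +110 mm or -110 mm, either may be drawn). Origin at the centre of its underside, z up.
- block: Square wooden block 80 x 80 x 14 mm, not part of the pad, lying loose on the other high pad; it stays on the turntable. Origin at the centre of its underside.
- wax: Amber jar with a steel lid, 48 mm in diameter, 45 mm tall, standing loose on the corner of the jig board at about jig x = 285 mm, y = -135 mm. Origin at the centre of its underside. Not to be disturbed.
- scrubber: Wooden block brush 85 x 45 x 42 mm, standing loose on its bristles on the jig board at about jig x = 265 mm, y = +138 mm. Origin at the centre of its underside. Not to be disturbed.
- ink: Green ink bottle, 68 mm in diameter, 150 mm tall, standing on the table left of the jig. Origin at the centre of its underside. Not to be disturbed.
- bowl: White bowl 120 mm across, 50 mm tall, on the table left of the jig. Origin at the centre of its underside. Not to be disturbed.
- brush: Wooden-handled brush, 200 mm long, lying on the table to the right, near the robot, origin about its middle. Not to be disturbed.
- baren: Finished rubbing pad, a 130 mm black disc with a wooden bar handle, 48 mm tall, on the table to the right. Origin at the centre of its underside. Not to be disturbed.
Things that resemble listed ones, but are neither listed nor needed, are in the scene too. What is shaped like the backing but green is not meant. There is more than one size of the core; the job needs the middle-sized.

How it is judged:
By the outcome, as a careful person would: the job done as asked, in the order asked, and still so for the second after the job is handed in, with the robot touching nothing.
It also fails if it takes over 72 s, if anything falls off the work surface, if the arm or the gripper's body presses on something with over 40 N, if the wrist force passes 120 N, or if a joint passes its speed limit or range.

## Robot

A 6-joint arm with a two-finger parallel gripper is mounted at the origin on the work surface. World frame = base frame: x ahead of the robot, y to its left, z up, the work surface at z = 0. Lengths are in mm, angles in rad, forces in N, time in s.
With the tool pointing down it reaches from about 275 to 775 mm from the base axis. Payload 14.6 kg.
Tool frame: the origin (TCP) lies on the centre line of the jaws, within the pads' length; the fingertips stand 14 mm ahead of it and the grasp point (between the pads) lies 5 mm behind it; z points along the fingers, y is the line along which they close (so a half turn about z gives the same grasp; the last joint's range is limited). The gripper opens to 85 mm and grips with 20 to 120 N. Pads are 22 mm wide; open, the fingers measure 114 mm over their backs; the gripper's body (76 mm by 85 mm) begins 54 mm behind the grasp point. The pads swing forward as they close: fully open they stand 13 mm farther back than shut.
Start: joints at [0.959, 0.263, -0.048, 1.259, 0, 1.415], TCP at [231.571, 471.172, 218.178] pointing down, gripper open.
Joint ranges: [-2.65, 2.65], [-0.89, 1.7], [-1.18, 1.37], [-2.13, 2.11], [-1.35, 1.29], [-3.14, 3.14]. Speed limits (rad/s): [1.89, 1.89, 2.57, 2.79, 3.14, 3.14].

## Interface

Orientations are given as a unit quaternion [x, y, z, w].
In Python, from cell import sense, snapshot, camera_params, hand_in gives the robot as it stands.
- The arm moves only by the tool arm_command, never from a script. Its argument "series" is a list of rows, each an object of numbers: "x", "y", "z": the shift along the tool's x, y, z as a fraction of full scale; "roll": the turn about the tool's z as a fraction of full scale. In form: [{"x": .., "y": .., "z": .., "roll": ..}, ...]. A call has 1 to 20 rows; each row shifts and turns the commanded pose from where the row before left it, along the tool's axes as they then stand; what a row does not reach is not made up. Full scale, the value 1, is 40 mm for a shift and 8 degrees for a turn. A row lasts 1/8 s, in which the tool goes at most 62.5 mm and 10.7 degrees, less where a joint would pass 70% of its speed; a pose out of reach is approached as far as the arm can. A call with a number of a shift or a turn outside -1 to 1 is refused whole. A call with a gripper value outside its range is refused whole. "hand" is the opening, from -1 (shut) to 1 (fully open), set as the call begins (left out, the last holds). The fingers move at their own pace and stop on an object; "force" is the grip in N (left out, the last holds). Time passes only in rows, so rows that do not move let the fingers close. It gives the time, the measured TCP pose, the force, the opening and the grip force at its end, in the units of the state.
- sense(): the state, without advancing time (a new reading comes with each control period).
- snapshot(name): name is "side" or "top"; returns (picture, depth): 400x640x3 uint8, red, green, blue; 400x640 float32, mm along the optical axis (not along the pixel's ray), 0 where there is no reading.
- camera_params(name): a dict with "vfov" (degrees; the focal length in pixels is half the picture's height over the tangent of half this angle, whatever the lens; pixels are square), "cx", "cy" (the principal point, pixels), "k1" (the pictures are not rectified: a ray, as slopes to the right and down, at radius r is drawn at 1 + k1 r^2 times it, then the intrinsics apply), "R" (3x3) and "t" (3): a world point X has camera coordinates R X + t. Camera axes: x right, y down, z forward; pixel columns grow to the right and rows downward; lengths in mm; the calibration is good to about 2 mm. A picture is of the moment at which its call begins. camera_params takes no time and is no camera call.
- hand_in(): hands the job in; it is judged then, once.
The state is a dict: "time_s": time; "qpos": joint angles; "joint_velocities": joint speeds; "joint_efforts": joint torques, N m; "tool_pos": TCP position; "tcp_rot": TCP orientation; "contact_force": force on the tool from outside, world axes, zero at the start; "wrist_torque": the same for the moment, N m; "opening": finger opening in mm; "gripper_force": force on a finger pad.
Only numpy, scipy, OpenCV 4.12 (cv2) and the standard library are available. Lean on these libraries where they do the work, as an engineer would, in place of code of your own. Each camera call takes 0.05 s, during which the arm holds its last target. There are 200 camera calls.

## Working session

There is one attempt and no reset: what is moved stays moved. The work goes in short steps, Python scripts to look and compute and a tool call to move; the robot and the scene stay as the last step left them, time stands still between calls to the robot, and variables do not carry over. Pictures are saved under pics/ and viewed, at most 10 in all, crops included, and the job is handed in when it is done.

Besides the shell and the picture viewer there is one more tool, called by a JSON object that holds its "api" and its "payload". arm_command: Moves the arm, as the interface text tells. Its arguments: {"type":"object","properties":{"series":{"type":"array","items":{"type":"object","properties":{"x":{"type":"number","minimum":-1,"maximum":1},"y":{"type":"number","minimum":-1,"maximum":1},"z":{"type":"number","minimum":-1,"maximum":1},"roll":{"type":"number","minimum":-1,"maximum":1}}}},"hand":{"type":"number"},"force":{"type":"number"}},"required":["series"]}

```bash
mkdir -p pics; ls
python3 - <<'E'
from cell import *
import cv2,numpy as np
for n in("top","side"):
    p,d=snapshot(n); np.savez(f"pics/{n}0.npz",p=p,d=d); cv2.imwrite(f"pics/{n}0.png",p[:,:,::-1])
    print(n,camera_params(n))
s=sense();print(s["time_s"],s["tool_pos"],s["tcp_rot"],s["opening"])
E
```

```text
pics
top {'vfov': 48.730033500245334, 'cx': 321.999716916307, 'cy': 206.18598820387595, 'k1': -0.006909690424850007, 'R': array([[-0.01088471, -0.99993038,  0.00455516],
       [-0.99390103,  0.01031893, -0.1097919 ],
       [ 0.10973725, -0.00572244, -0.99394416]]), 't': array([ -19.63445698,  467.77606879, 1409.46673818])}
side {'vfov': 51.74458135077357, 'cx': 314.5729950117065, 'cy': 196.38198947458778, 'k1': -0.039974042767327925, 'R': array([[ 0.94024095, -0.34049726, -0.00292749],
       [-0.25751939, -0.70543042, -0.6603421 ],
       [ 0.22277953,  0.62163457, -0.75095922]]), 't': array([-448.19870396,  158.70186383, 1244.45761153])}
0.1 [231.41624204 470.98208088 217.79332061] [ 2.26388487e-01  9.74036984e-01 -4.15620215e-04 -1.82186071e-04] 85.19717411645858
```

View pics/top0.png

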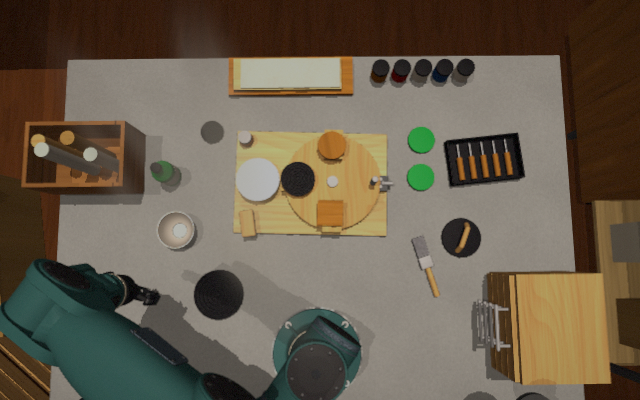

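View pics/side0.png

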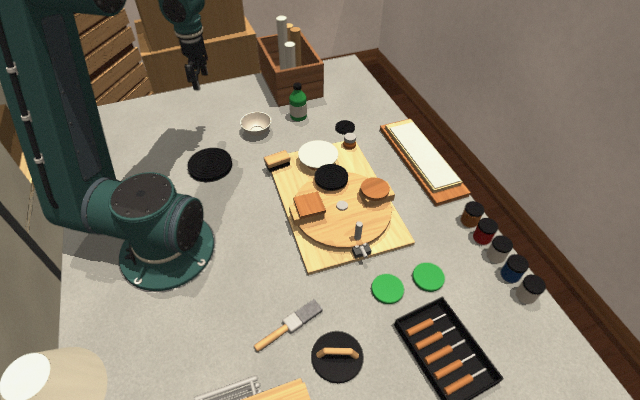

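The top view shows the middle-sized black disc on the turntable at (298,179). The other black discs are the larger one at (218,295) and the smaller one at (212,131), so neither is meant. The plate is at (258,180), the round wooden disc at (331,145), the square block at (330,213) and the post at about (377,182). The green discs at (421,140) and (421,177) are decoys. The next crop will confirm this.

```bash
cat > h.py <<'E'
from cell import *
import cv2,numpy as np
def K(c):
    f=200/np.tan(np.radians(c["vfov"])/2); return np.array([[f,0,c["cx"]],[0,f,c["cy"]],[0,0,1.]])
def ray(n,uv):
    c=camera_params(n); uv=np.array(uv,float).reshape(-1,1,2)
    # undistort: k1 model same as OpenCV's first radial term
    s=cv2.undistortPoints(uv,K(c),np.array([c["k1"],0,0,0.]))[:,0]
    R=np.array(c["R"]); return -R.T@np.array(c["t"]), np.c_[s,np.ones(len(s))]@R
def onz(n,uv,z):
    o,d=ray(n,uv); return o+d*((z-o[2])/d[:,2])[:,None]
def tri(ua,ub):
    o1,d1=ray("top",ua); o2,d2=ray("side",ub); d1,d2=d1[0],d2[0]
    s=np.linalg.lstsq(np.c_[d1,-d2],o2-o1,rcond=None)[0]
    a,b=o1+s[0]*d1,o2+s[1]*d2; return (a+b)/2,np.linalg.norm(a-b)
def contour(p,seed,lo,hi,r=45):
    """largest HSV-mask contour near seed"""
    h=cv2.cvtColor(p,cv2.COLOR_RGB2HSV); m=cv2.inRange(h,lo,hi); w=np.zeros_like(m)
    cv2.circle(w,seed,r,255,-1); cs=cv2.findContours(m&w,cv2.RETR_EXTERNAL,cv2.CHAIN_APPROX_NONE)[0]
    return max(cs,key=cv2.contourArea)[:,0,:]
def circ(n,c,z):
    """circle fit of contour pixels projected to height z"""
    P=onz(n,c,z)[:,:2]
    for _ in range(4):
        q=np.linalg.lstsq(np.c_[2*P,np.ones(len(P))],(P**2).sum(1),rcond=None)[0]
        r=np.sqrt(q[2]+q[:2]@q[:2]); e=abs(np.hypot(*(P-q[:2]).T)-r); P=P[e<=max(1.5,np.percentile(e,90))]
    return q[:2],r
E
python3 - <<'E'
from h import *
t,s=np.load("pics/top0.npz"),np.load("pics/side0.npz")
a=cv2.resize(t["p"][120:245,225:395],None,fx=4,fy=4,interpolation=2)[:,:,::-1]
cv2.imwrite("pics/crop_t.png",a)
b=cv2.resize(s["p"][130:275,255:420],None,fx=4,fy=4,interpolation=2)[:,:,::-1]
cv2.imwrite("pics/crop_s.png",b)
for n,im,pts in(("top",t,[(258,180),(298,179),(331,145),(330,213),(333,182),(375,182)]),("side",s,[(318,154),(331,177),(375,188),(308,204),(342,206),(359,232)])):
    for u in pts: print(n,u,cv2.cvtColor(im["p"],cv2.COLOR_RGB2HSV)[u[1],u[0]],im["d"][u[1],u[0]])
E
```

```text
top (258, 180) [ 30   3 179] 1405.6312
top (298, 179) [170  44  35] 1395.9575
top (331, 145) [ 16 191 170] 0.0
top (330, 213) [ 16 197 170] 1366.0466
top (333, 182) [ 20  17 182] 1417.3376
top (375, 182) [18 44 69] 1357.6473
side (318, 154) [ 29  21 244] 1433.8641
side (331, 177) [140  29  26] 1338.1051
side (375, 188) [ 13 162 219] 1289.6484
side (308, 204) [ 13 159 213] 1247.9976
side (342, 206) [ 19  28 221] 1288.6808
side (359, 232) [20 27 84] 1176.829
```

View pics/crop_t.png

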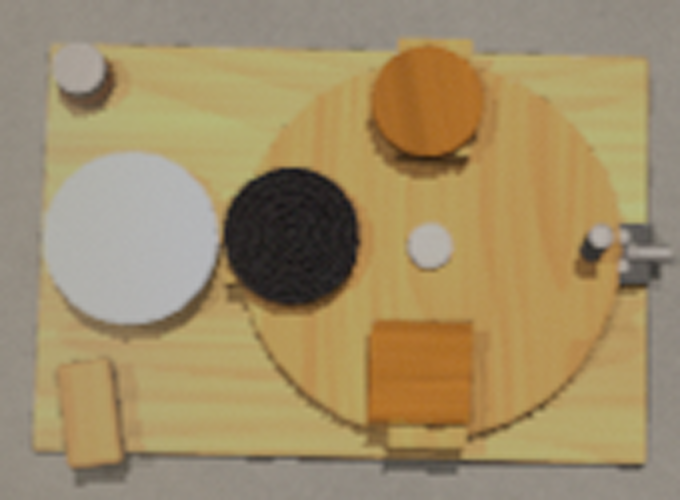

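View pics/crop_s.png

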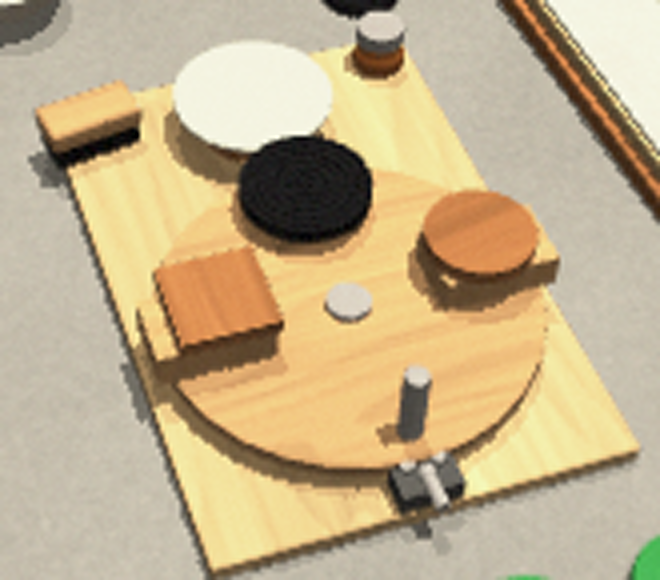

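The crops confirm the ridged core at top crop (291,236), the round wooden backing at (428,100), the plate at (132,238), the hub at (430,245) and the post top at (600,236). The block, square, is at (422,372). Now I'll measure them.

```bash
cat > m0.py <<'E'
from h import *
t,s=np.load("pics/top0.npz")["p"],np.load("pics/side0.npz")["p"]
W=((0,0,120),(179,60,255)); Bk=((0,0,0),(179,255,62)); Br=((8,172,100),(16,255,255)); BrS=((8,140,150),(15,255,255))
def el(c): return cv2.fitEllipse(c.reshape(-1,1,2))[0]
for nm,ct,cs,z in(("plate",contour(t,(258,179),*W,24),contour(s,(318,154),(0,0,200),(179,45,255),26),59),
  ("core",contour(t,(298,179),*Bk,20),contour(s,(331,177),*Bk,20),74),
  ("backing",contour(t,(332,145),*Br,16),contour(s,(375,188),*BrS,18),89),
  ("hub",contour(t,(332,181),(0,0,140),(179,60,255),9),contour(s,(342,205),(0,0,160),(179,60,255),9),50),
  ("post",contour(t,(375,179),(0,0,140),(179,50,255),4),contour(s,(359,223),(0,0,140),(179,50,255),4),115)):
    P,e=tri(el(ct) ,el(cs)); print(nm,"tri",P.round(1),"gap %.1f"%e,"| top circ",*[np.round(q,1) for q in circ("top",ct,z)],"| side circ",*[np.round(q,1) for q in circ("side",cs,z)])
E
python3 m0.py
```

```text
plate tri [553.2 182.2  59.6] gap 0.1 | top circ [553.7 182.1] 69.4 | side circ [554.5 183.5] 68.5
core tri [552.4  52.7  64.7] gap 0.6 | top circ [550.8  52. ] 52.4 | side circ [549.7  45.7] 57.0
backing tri [655.5 -56.6  86.7] gap 1.8 | top circ [654.1 -56.3] 42.7 | side circ [655.7 -57.9] 42.0
hub tri [546.3 -57.7  50.1] gap 0.8 | top circ [545.9 -57.6] 16.7 | side circ [546.7 -57.6] 15.5
post tri [ 542.  -187.5  112.1] gap 0.2 | top circ [ 541.3 -186.8] 7.8 | side circ [ 540.3 -189.7] 7.4
```

{"api": "arm_command", "payload": {"series": [{"roll":0.91},{"roll":0.91},{"roll":0.91},{"roll":0.91},{"roll":0.91},{"roll":0.91},{"roll":0.91},{"roll":0.91},{"roll":0.91}], "hand": 1, "force": 30}}

```text
schema error: expected keys x, y, z, roll
```

{"api": "arm_command", "payload": {"series": [{"x":-0.74,"y":0.52},{"x":-0.74,"y":0.52},{"x":-0.74,"y":0.52},{"x":-0.74,"y":0.52},{"x":-0.74,"y":0.52},{"x":-0.74,"y":0.52},{"x":-0.74,"y":0.52},{"x":-0.74,"y":0.52},{"x":-0.74,"y":0.52},{"x":-0.74,"y":0.52},{"x":-0.74,"y":0.52},{"x":-0.74,"y":0.52},{"x":-0.74,"y":0.52},{"x":-0.74,"y":0.52},{"x":-0.74,"y":0.52},{"x":-0.74,"y":0.52},{},{}]}}

```text
schema error: expected keys x, y, z, roll
```

```bash
cat > j.py <<'E'
from h import *
from scipy.spatial.transform import Rotation as Ro
H=np.array([546.3,-57.6]); u=np.array([.0325,.9995]); v=np.array([-.9995,.0325])
def jig(p): d=np.asarray(p)[:2]-H; return np.array([d@u,d@v])
def st():
    s=sense(); R=Ro.from_quat(s["tcp_rot"]).as_matrix()
    print("t %.2f"%s["time_s"],"jig",jig(s["tool_pos"]).round(1),"z %.1f"%s["tool_pos"][2],"yaw y %.2f"%np.degrees(np.arctan2(R[1,1],R[0,1])),"tilt",R[:2,2].round(4),"F",np.round(s["contact_force"],1),"open %.1f"%s["opening"],"q",np.round(s["qpos"],2))
if __name__=="__main__": st()
E
python3 j.py
```

```text
t 0.10 jig [518.1 331.9] z 217.8 yaw y 63.83 tilt [-0.0005 -0.0007] F [-0.2 -0.   0.4] open 85.2 q [ 0.96  0.26 -0.05  1.26  0.    1.42]
```

{"api": "arm_command", "payload": {"series": [{"x":0,"y":0,"z":0,"roll":0.91},{"x":0,"y":0,"z":0,"roll":0.91},{"x":0,"y":0,"z":0,"roll":0.91},{"x":0,"y":0,"z":0,"roll":0.91},{"x":0,"y":0,"z":0,"roll":0.91},{"x":0,"y":0,"z":0,"roll":0.91},{"x":0,"y":0,"z":0,"roll":0.91},{"x":0,"y":0,"z":0,"roll":0.91},{"x":0,"y":0,"z":0,"roll":0.92}], "hand": 1, "force": 30}}

```text
time_s: 1.23
tool_pos: [231.5, 471.0, 217.9]
tcp_rot: [0.719, 0.695, -0.0, 0.0]
contact_force: [-0.9, -0.9, 0.1]
opening: 85.2
gripper_force: 0.0
```

{"api": "arm_command", "payload": {"series": [{"x":-0.74,"y":0.52,"z":0,"roll":0},{"x":-0.74,"y":0.52,"z":0,"roll":0},{"x":-0.74,"y":0.52,"z":0,"roll":0},{"x":-0.74,"y":0.52,"z":0,"roll":0},{"x":-0.74,"y":0.52,"z":0,"roll":0},{"x":-0.74,"y":0.52,"z":0,"roll":0},{"x":-0.74,"y":0.52,"z":0,"roll":0},{"x":-0.74,"y":0.52,"z":0,"roll":0},{"x":-0.74,"y":0.52,"z":0,"roll":0},{"x":-0.74,"y":0.52,"z":0,"roll":0},{"x":-0.74,"y":0.52,"z":0,"roll":0},{"x":-0.74,"y":0.52,"z":0,"roll":0},{"x":-0.74,"y":0.52,"z":0,"roll":0},{"x":-0.74,"y":0.52,"z":0,"roll":0},{"x":-0.74,"y":0.52,"z":0,"roll":0},{"x":-0.74,"y":0.52,"z":0,"roll":0},{"x":0,"y":0,"z":0,"roll":0},{"x":0,"y":0,"z":0,"roll":0}]}}

```text
time_s: 3.48
tool_pos: [549.2, -12.2, 217.9]
tcp_rot: [0.718, 0.696, -0.0, -0.0]
contact_force: [-0.6, -0.4, 0.7]
opening: 85.5
gripper_force: 0.0
```

```bash
python3 j.py
```

```text
t 3.48 jig [45.4 -1.4] z 217.9 yaw y -1.78 tilt [-0.0007  0.0003] F [-0.6 -0.4  0.7] open 85.5 q [-0.17  0.31  0.01  1.28  0.    1.43]
```

{"api": "arm_command", "payload": {"series": [{"x":0,"y":-0.035,"z":0.7,"roll":0.015},{"x":0,"y":0,"z":0.7,"roll":0},{"x":0,"y":0,"z":0.7,"roll":0},{"x":0,"y":0,"z":0.7,"roll":0},{"x":0,"y":0,"z":0.7,"roll":0},{"x":0,"y":0,"z":0.2,"roll":0},{"x":0,"y":0,"z":0,"roll":0}]}}

```text
time_s: 4.35
tool_pos: [548.0, -12.0, 70.6]
tcp_rot: [0.718, 0.696, -0.0, -0.0]
contact_force: [-0.5, 0.4, -0.0]
opening: 85.3
gripper_force: 0.0
```

Run:
```python
from j import *
st()
p,d=snapshot("side"); c=camera_params("side")
b=cv2.resize(p[90:275,230:430],None,fx=3,fy=3,interpolation=2)[:,:,::-1]; cv2.imwrite("pics/s1.png",b)
```

```text
t 4.35 jig [45.6 -0.2] z 70.6 yaw y -1.86 tilt [-0.0001  0.    ] F [-0.5  0.4 -0. ] open 85.3 q [-0.17  0.39 -0.28  0.9   0.    1.43]
```

View pics/s1.png

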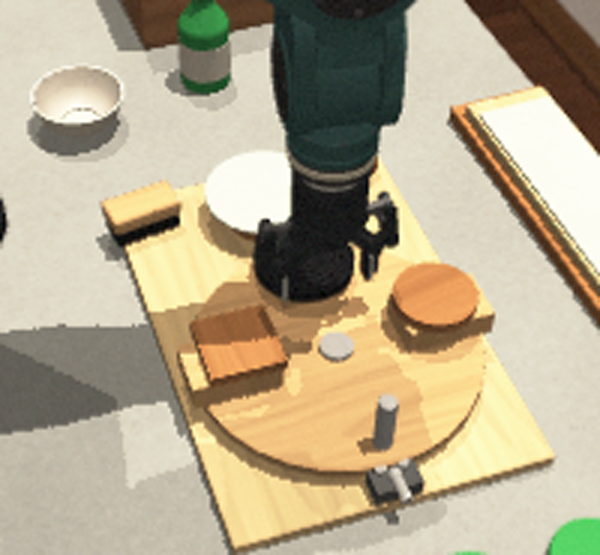

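The side crop shows the fingers straddling clear behind the core, with the right fingertip at (370,277) and nothing touched. I'll find the tip height by a gentle touch on the turntable top.

{"api": "arm_command", "payload": {"series": [{"x":0,"y":0,"z":0.12,"roll":0},{"x":0,"y":0,"z":0.12,"roll":0},{"x":0,"y":0,"z":0,"roll":0}]}}

```text
time_s: 4.78
tool_pos: [548.0, -12.4, 60.4]
tcp_rot: [0.719, 0.695, -0.0, -0.0]
contact_force: [-0.1, -0.2, -0.9]
opening: 85.3
gripper_force: 0.0
```

{"api": "arm_command", "payload": {"series": [{"x":0,"y":0,"z":0.05,"roll":0},{"x":0,"y":0,"z":0,"roll":0}]}}

```text
time_s: 5.03
tool_pos: [548.1, -12.5, 58.5]
tcp_rot: [0.719, 0.695, -0.0, -0.0]
contact_force: [0.1, -0.4, 0.3]
opening: 85.5
gripper_force: 0.0
```

{"api": "arm_command", "payload": {"series": [{"x":0,"y":0,"z":0.05,"roll":0},{"x":0,"y":0,"z":0,"roll":0}]}}

```text
time_s: 5.28
tool_pos: [548.1, -12.4, 56.4]
tcp_rot: [0.719, 0.695, -0.0, -0.0]
contact_force: [-0.9, -0.1, 0.3]
opening: 85.5
gripper_force: 0.0
```

{"api": "arm_command", "payload": {"series": [{"x":0,"y":0,"z":0.1,"roll":0},{"x":0,"y":0,"z":0,"roll":0}]}}

```text
time_s: 5.52
tool_pos: [548.0, -12.4, 52.2]
tcp_rot: [0.719, 0.695, -0.0, -0.0]
contact_force: [-0.2, -0.7, -0.2]
opening: 85.4
gripper_force: 0.0
```

{"api": "arm_command", "payload": {"series": [{"x":0,"y":0,"z":0.05,"roll":0},{"x":0,"y":0,"z":0,"roll":0}]}}

```text
time_s: 5.78
tool_pos: [548.1, -12.4, 50.5]
tcp_rot: [0.719, 0.695, -0.0, -0.0]
contact_force: [1.1, 0.7, -0.5]
opening: 85.6
gripper_force: 0.0
```

{"api": "arm_command", "payload": {"series": [{"x":0,"y":0,"z":0.05,"roll":0},{"x":0,"y":0,"z":0,"roll":0}]}}

```text
time_s: 6.02
tool_pos: [548.0, -12.4, 48.4]
tcp_rot: [0.719, 0.695, -0.0, -0.0]
contact_force: [0.0, -0.7, 0.5]
opening: 85.0
gripper_force: 0.0
```

{"api": "arm_command", "payload": {"series": [{"x":0,"y":0,"z":0.04,"roll":0},{"x":0,"y":0,"z":0,"roll":0}]}}

```text
time_s: 6.28
tool_pos: [548.1, -12.5, 46.9]
tcp_rot: [0.719, 0.695, -0.0, -0.0]
contact_force: [1.1, -1.2, 0.6]
opening: 85.5
gripper_force: 0.0
```

{"api": "arm_command", "payload": {"series": [{"x":0,"y":-0.01,"z":-0.46,"roll":0},{"x":0.2,"y":0,"z":0,"roll":0},{"x":0.2,"y":0,"z":0,"roll":0},{"x":0.2,"y":0,"z":0,"roll":0},{"x":0.2,"y":0,"z":0,"roll":0},{"x":0.2,"y":0,"z":0,"roll":0},{"x":0.2,"y":0,"z":0,"roll":0},{"x":0.2,"y":0,"z":0,"roll":0},{"x":0.2,"y":0,"z":0,"roll":0},{"x":0.1,"y":0,"z":0,"roll":0},{"x":0,"y":0,"z":0,"roll":0}]}}

```text
time_s: 7.65
tool_pos: [550.0, 55.7, 65.4]
tcp_rot: [0.719, 0.695, -0.0, -0.0]
contact_force: [0.5, 0.1, 0.6]
opening: 85.7
gripper_force: 0.0
```

Run:
```python
from j import *
st()
p,d=snapshot("side"); q,_=snapshot("top"); np.savez("pics/b.npz",p=p,q=q)
b=cv2.resize(p[90:275,230:430],None,fx=3,fy=3,interpolation=2)
a=cv2.resize(q[120:245,225:395],None,fx=3,fy=3,interpolation=2); a=cv2.copyMakeBorder(a,0,0,0,600-510,0)
cv2.imwrite("pics/s2.png",cv2.resize(np.vstack([b,a[:, :600]]),None,fx=.64,fy=.64)[:,:,::-1])
```

```text
t 7.65 jig [113.4  -0. ] z 65.4 yaw y -1.87 tilt [-0. -0.] F [0.5 0.1 0.6] open 85.7 q [-0.05  0.4  -0.28  0.89 -0.    1.56]
```

View pics/s2.png

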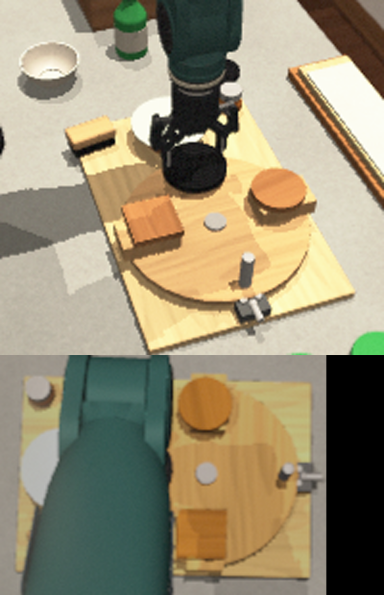

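The core still sits at side pixel (331,178), so the open fingers passed over it. I'll measure the actual tip height from the side depth.

```bash
cat > dp.py <<'E'
from j import *
def cloud(n,d,y0,y1,x0,x1):
    c=camera_params(n); V,U=np.mgrid[y0:y1,x0:x1]; uv=np.c_[U.ravel(),V.ravel()]; z=d[y0:y1,x0:x1].ravel()
    o,r=ray(n,uv); k=z>0; P=o+r[k]*z[k,None]
    J=np.c_[(P[:,:2]-H)@u,(P[:,:2]-H)@v,P[:,2]]; return uv[k],J
E
python3 - <<'E'
from dp import *
st(); p,d=snapshot("side")
uv,J=cloud("side",d,130,200,290,370)
g=p[uv[:,1],uv[:,0]].max(1)<75
for s in(1,-1):
    k=g&(abs(J[:,1]*s-52)<16)&(abs(J[:,0]-113)<16)&(J[:,2]>50)
    print(s,k.sum(),np.percentile(J[k,2],[0,2,5,10,50]).round(1) if k.any() else "", uv[k][np.argsort(J[k,2])][:4].tolist(),J[k][np.argsort(J[k,2])][:6].round(0).tolist())
k=g&(abs(J[:,2]-74)<4); print("core-ish",k.sum(),J[k].mean(0).round(1))
E
```

```text
t 7.75 jig [113.1  -0. ] z 65.4 yaw y -1.90 tilt [-0.     -0.0001] F [ 0.1 -0.4 -0.3] open 85.1 q [-0.05  0.4  -0.28  0.89 -0.    1.56]
1 216 [ 61.8  68.1  70.1  72.  151.3] [[316, 183], [317, 180], [316, 182], [315, 181]] [[103.0, 51.0, 62.0], [111.0, 45.0, 66.0], [102.0, 51.0, 68.0], [107.0, 53.0, 68.0], [116.0, 40.0, 68.0], [115.0, 37.0, 68.0]]
-1 184 [ 68.4  68.8  70.2  71.5 142.2] [[344, 172], [343, 176], [346, 175], [342, 172]] [[115.0, -51.0, 68.0], [99.0, -41.0, 68.0], [100.0, -52.0, 69.0], [117.0, -44.0, 69.0], [114.0, -53.0, 69.0], [109.0, -52.0, 69.0]]
core-ish 498 [105.1  -3.4  72.7]
```

Run:
```python
from dp import *
p,d=snapshot("side")
uv,J=cloud("side",d,100,200,280,380)
g=p[uv[:,1],uv[:,0]].max(1)<90
for s in(1,-1):
    k=g&(J[:,1]*s>35)&(J[:,1]*s<75)&(abs(J[:,0]-113)<25)&(J[:,2]>76)
    print(s,np.histogram(J[k,2],np.arange(75,140,5))[0]); o=np.argsort(J[k,2])[:60:5]; print(J[k][o].round(0).tolist(), uv[k][o].tolist())
```

```text
1 [1 0 0 3 2 4 5 5 4 5 2 5]
[[113.0, 44.0, 78.0], [103.0, 48.0, 98.0], [107.0, 56.0, 105.0], [103.0, 51.0, 112.0], [104.0, 51.0, 116.0], [102.0, 54.0, 123.0], [102.0, 45.0, 129.0], [106.0, 60.0, 134.0], [120.0, 45.0, 138.0], [120.0, 49.0, 140.0], [107.0, 56.0, 140.0], [102.0, 58.0, 141.0]] [[317, 177], [317, 175], [314, 173], [316, 172], [316, 171], [315, 170], [318, 168], [313, 167], [316, 162], [315, 162], [314, 165], [314, 166]]
-1 [1 0 0 4 2 4 6 9 4 6 4 4]
[[97.0, -53.0, 76.0], [118.0, -43.0, 100.0], [104.0, -44.0, 104.0], [105.0, -55.0, 109.0], [105.0, -54.0, 114.0], [102.0, -43.0, 115.0], [104.0, -47.0, 121.0], [96.0, -44.0, 125.0], [105.0, -43.0, 130.0], [99.0, -44.0, 135.0], [100.0, -71.0, 139.0], [100.0, -51.0, 141.0]] [[347, 174], [342, 165], [344, 167], [347, 165], [347, 164], [344, 165], [345, 163], [345, 164], [344, 161], [345, 161], [353, 158], [347, 159]]
```

Run:
```python
from dp import *
p,d=snapshot("side")
b=cv2.convertScaleAbs(p[120:200,285:375],alpha=2.5,beta=10)
cv2.imwrite("pics/s3.png",cv2.resize(b,None,fx=7,fy=7,interpolation=2)[:,:,::-1])
```

```text
(no output)
```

View pics/s3.png

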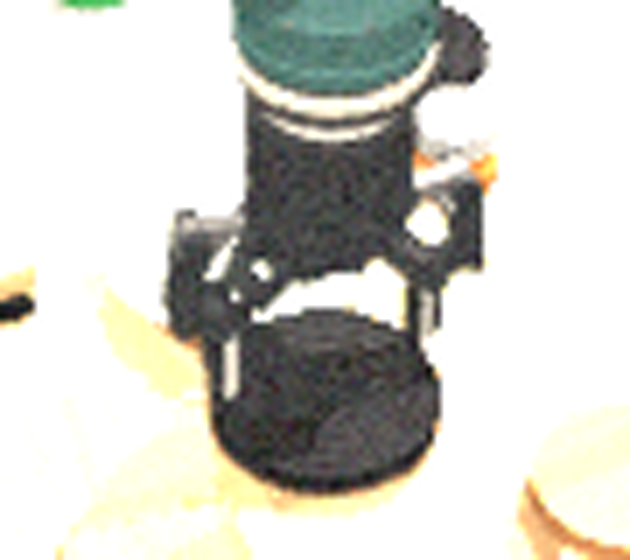

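Run:
```python
from dp import *
p,d=snapshot("side")
for uv in([318,176],[318,170],[346,167.5],[346,162]):
    o,r=ray("side",[uv]); r=r[0]
    for X in(102,113,124):
        s=(X-(o[:2]-H)@u)/(r[:2]@u); P=o+s*r; print(uv,X,"y %.1f z %.1f"%((P[:2]-H)@v,P[2]),end=" | ")
    print("depth",d[int(uv[1]),uv[0]],d[int(uv[1])+1,uv[0]],d[int(uv[1])-2,uv[0]])
```

```text
[318, 176] 102 y 44.5 z 92.9 | [318, 176] 113 y 40.8 z 80.9 | [318, 176] 124 y 37.1 z 69.0 | depth 1311.7058 1341.1158 1304.3588
[318, 170] 102 y 44.5 z 120.0 | [318, 170] 113 y 40.9 z 108.3 | [318, 170] 124 y 37.2 z 96.7 | depth 1291.3585 1295.9111 1288.9052
[346, 167.5] 102 y -50.6 z 101.6 | [346, 167.5] 113 y -55.5 z 89.8 | [346, 167.5] 124 y -60.4 z 77.9 | depth 1322.7878 1439.6854 1315.1116
[346, 162] 102 y -49.2 z 126.6 | [346, 162] 113 y -54.0 z 115.0 | [346, 162] 124 y -58.9 z 103.5 | depth 1307.6183 1307.6166 1297.8702
```

The enlarged crop shows the fingertips ending at about side pixels (318,176) and (346,168). That puts them at z≈92, well behind the reported TCP. I'll back off and find the true tip height by touch.

{"api": "arm_command", "payload": {"series": [{"x":-0.85,"y":0,"z":0,"roll":0},{"x":-0.85,"y":0,"z":0,"roll":0},{"x":0,"y":0,"z":0.6,"roll":0},{"x":0,"y":0,"z":0,"roll":0}]}}

```text
time_s: 8.45
tool_pos: [546.7, -12.7, 40.4]
tcp_rot: [0.719, 0.695, -0.001, -0.001]
contact_force: [0.3, -0.2, 0.1]
opening: 85.6
gripper_force: 0.0
```

{"api": "arm_command", "payload": {"series": [{"x":0,"y":0,"z":0.15,"roll":0},{"x":0,"y":0,"z":0,"roll":0}]}}

```text
time_s: 8.7
tool_pos: [547.8, -12.1, 35.5]
tcp_rot: [0.718, 0.696, 0.0, 0.0]
contact_force: [-0.6, 0.2, 0.9]
opening: 85.2
gripper_force: 0.0
```

{"api": "arm_command", "payload": {"series": [{"x":0,"y":0,"z":0.1,"roll":0},{"x":0,"y":0,"z":0,"roll":0}]}}

```text
time_s: 8.95
tool_pos: [547.7, -12.3, 31.3]
tcp_rot: [0.719, 0.695, -0.0, -0.0]
contact_force: [-0.7, 0.5, 0.1]
opening: 85.4
gripper_force: 0.0
```

Run:
```python
from dp import *
st(); p,d=snapshot("side"); 
b=cv2.convertScaleAbs(p[120:200,285:375],alpha=2,beta=10)
cv2.imwrite("pics/s4.png",cv2.resize(b,None,fx=7,fy=7,interpolation=2)[:,:,::-1])
```

```text
t 8.95 jig [45.3  0.1] z 31.3 yaw y -1.88 tilt [-0.0002  0.    ] F [-0.7  0.5  0.1] open 85.4 q [-0.17  0.43 -0.34  0.8  -0.    1.43]
```

View pics/s4.png

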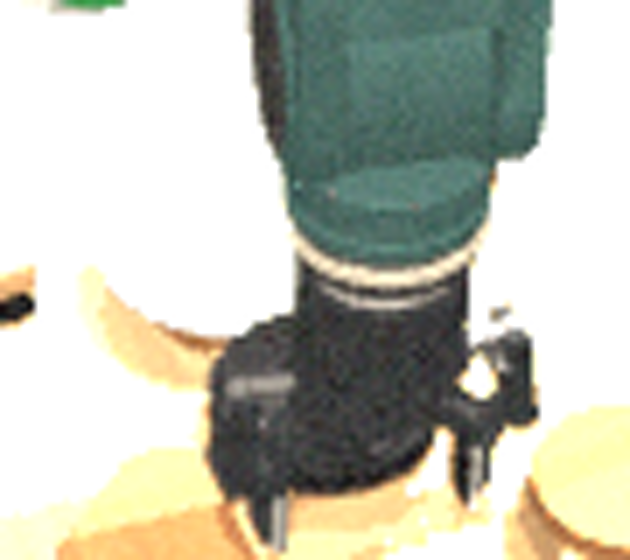

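The crop shows the tips at about side pixels (324,198) and (352,192), still not touching anything.

Run:
```python
from dp import *
p,d=snapshot("side")
for uv in([324.3,198.3],[352.4,191.7],[337,188]):
    o,r=ray("side",[uv]); r=r[0]
    for X in(34,45,56):
        s=(X-(o[:2]-H)@u)/(r[:2]@u); P=o+s*r; print(uv,X,"y %.1f z %.1f"%((P[:2]-H)@v,P[2]),end=" | ")
    U,V=int(uv[0]),int(uv[1]); z=d[V-2:V+1,U-1:U+2]
    _,J=cloud("side",d,V-4,V+1,U-1,U+2); print(J.round(0).tolist())
```

```text
[324.3, 198.3] 34 y 46.0 z 59.3 | [324.3, 198.3] 45 y 42.0 z 45.9 | [324.3, 198.3] 56 y 38.0 z 32.4 | [[36.0, 50.0, 79.0], [34.0, 47.0, 80.0], [31.0, 45.0, 83.0], [37.0, 50.0, 73.0], [34.0, 47.0, 75.0], [32.0, 45.0, 77.0], [38.0, 49.0, 67.0], [33.0, 47.0, 72.0], [32.0, 45.0, 72.0], [34.0, 51.0, 68.0], [33.0, 47.0, 67.0], [31.0, 45.0, 68.0], [36.0, 49.0, 59.0], [33.0, 47.0, 62.0], [32.0, 44.0, 62.0]]
[352.4, 191.7] 34 y -49.0 z 57.4 | [352.4, 191.7] 45 y -54.3 z 43.9 | [352.4, 191.7] 56 y -59.6 z 30.5 | [[36.0, -43.0, 80.0], [32.0, -45.0, 83.0], [32.0, -48.0, 82.0], [36.0, -44.0, 74.0], [33.0, -46.0, 77.0], [34.0, -50.0, 75.0], [32.0, -42.0, 75.0], [33.0, -46.0, 73.0], [31.0, -49.0, 74.0], [32.0, -43.0, 69.0], [32.0, -46.0, 69.0], [53.0, -60.0, 41.0], [35.0, -44.0, 61.0], [34.0, -47.0, 61.0], [50.0, -58.0, 41.0]]
[337, 188] 34 y 4.8 z 93.2 | [337, 188] 45 y 0.3 z 80.3 | [337, 188] 56 y -4.3 z 67.3 | [[69.0, -5.0, 72.0], [70.0, -9.0, 70.0], [67.0, -11.0, 73.0], [66.0, -4.0, 71.0], [66.0, -8.0, 70.0], [62.0, -9.0, 74.0], [65.0, -4.0, 67.0], [60.0, -6.0, 72.0], [58.0, -8.0, 74.0], [57.0, -1.0, 72.0], [56.0, -4.0, 72.0], [56.0, -7.0, 71.0], [56.0, -1.0, 69.0], [58.0, -5.0, 65.0], [58.0, -8.0, 64.0]]
```

{"api": "arm_command", "payload": {"series": [{"x":0,"y":0,"z":-0.17,"roll":0},{"x":0.2,"y":0,"z":0,"roll":0},{"x":0.2,"y":0,"z":0,"roll":0},{"x":0.2,"y":0,"z":0,"roll":0},{"x":0.2,"y":0,"z":0,"roll":0},{"x":0.2,"y":0,"z":0,"roll":0},{"x":0.1,"y":0,"z":0,"roll":0},{"x":0,"y":0,"z":0,"roll":0}]}}

```text
time_s: 10.05
tool_pos: [549.2, 31.9, 38.1]
tcp_rot: [0.719, 0.696, 0.0, -0.0]
contact_force: [0.4, 0.2, -0.2]
opening: 85.6
gripper_force: 0.0
```

```bash
cat > core.py <<'E'
from dp import *
def look(tag):
    p,d=snapshot("side"); q,e=snapshot("top"); np.savez(f"pics/{tag}.npz",p=p,d=d,q=q,e=e); return p,d,q,e
def blackdisc(p,d,zt):
    uv,J=cloud("side",d,100,215,280,380)
    g=(p[uv[:,1],uv[:,0]].max(1)<70)&(abs(J[:,2]-zt)<5)&(abs(J[:,1])<70)&(J[:,0]>40)&(J[:,0]<310)
    print("black pts",g.sum(),"x",np.percentile(J[g,0],[1,99]).round(1),"y",np.percentile(J[g,1],[1,99]).round(1),"z %.1f"%np.median(J[g,2]))
if __name__=="__main__":
    import sys
    st(); p,d,q,e=look(sys.argv[1]); blackdisc(p,d,74)
E
python3 core.py c1
```

```text
t 10.05 jig [89.6  0. ] z 38.1 yaw y -1.86 tilt [-0.0001  0.0002] F [ 0.4  0.2 -0.2] open 85.6 q [-0.09  0.42 -0.32  0.82  0.    1.51]
black pts 221 x [ 78.4 141.7] y [-46.   49.3] z 71.9
```

The core's rear edge has moved from x≈55 to x≈80, so it is moving. I'll continue.

{"api": "arm_command", "payload": {"series": [{"x":0.2,"y":0,"z":0,"roll":0},{"x":0.2,"y":0,"z":0,"roll":0},{"x":0.2,"y":0,"z":0,"roll":0},{"x":0.2,"y":0,"z":0,"roll":0},{"x":0.2,"y":0,"z":0,"roll":0},{"x":0.2,"y":0,"z":0,"roll":0},{"x":0.2,"y":0,"z":0,"roll":0},{"x":0.2,"y":0,"z":0,"roll":0},{"x":0.2,"y":0,"z":0,"roll":0},{"x":0.2,"y":0,"z":0,"roll":0},{"x":0.2,"y":0,"z":0,"roll":0},{"x":0.1,"y":0,"z":0,"roll":0},{"x":0.05,"y":0,"z":0,"roll":0},{"x":0.05,"y":0,"z":0,"roll":0},{"x":0,"y":0,"z":0,"roll":0}]}}

```text
time_s: 12.02
tool_pos: [552.4, 127.6, 38.2]
tcp_rot: [0.719, 0.695, 0.0, -0.0]
contact_force: [-0.5, -0.2, 0.4]
opening: 85.3
gripper_force: 0.3
```

```bash
python3 core.py c2
```

```text
t 12.03 jig [ 1.853e+02 -1.000e-01] z 38.2 yaw y -1.89 tilt [0.     0.0002] F [-0.5 -0.2  0.4] open 85.3 q [ 0.08  0.45 -0.28  0.84  0.    1.69]
black pts 202 x [172.6 252.8] y [-50.6  51.9] z 71.3
```

{"api": "arm_command", "payload": {"series": [{"x":-0.2,"y":0,"z":0,"roll":0},{"x":-0.8,"y":0,"z":0,"roll":0},{"x":-0.6,"y":0,"z":-0.8,"roll":0},{"x":-0.8,"y":0,"z":-0.8,"roll":0},{"x":-0.8,"y":0,"z":-0.8,"roll":0},{"x":-0.8,"y":0,"z":-0.4,"roll":0},{"x":-0.8,"y":0,"z":0,"roll":0},{"x":-0.8,"y":0,"z":0,"roll":0},{"x":0,"y":0,"z":0,"roll":0}]}}

```text
time_s: 13.25
tool_pos: [544.8, -98.5, 150.1]
tcp_rot: [0.72, 0.694, -0.0, 0.0]
contact_force: [-0.1, -0.2, -0.3]
opening: 85.4
gripper_force: 0.0
```

```bash
cat > meas.py <<'E'
from core import *
import sys
st(); p,d,q,e=look(sys.argv[1])
Bk=((0,0,0),(179,255,62))
def guess(n,jx,jy,z):  # pixel of a jig point
    c=camera_params(n); X=np.r_[H+jx*u+jy*v,z]
    R=np.array(c["R"]); return cv2.projectPoints(X[None],cv2.Rodrigues(R)[0],np.array(c["t"]),K(c),np.array([c["k1"],0,0,0.]))[0].ravel().astype(int).tolist()
ct=contour(q,guess("top",238,0,73),*Bk,24); c,r=circ("top",ct,72); print("core top jig",jig(c).round(1),"r %.1f"%r)
cs=contour(p,guess("side",238,0,73),*Bk,26)
# side view: only the far rim belongs to the top face
P=onz("side",cs,73.)[:,:2]; J=np.c_[(P-H)@u,(P-H)@v]; print("side far x %.1f"%J[:,0].max(),"y",J[:,1].min().round(1),J[:,1].max().round(1))
m=cv2.inRange(cv2.cvtColor(q,cv2.COLOR_RGB2HSV),(0,0,110),(179,60,255)); w=np.zeros_like(m); cv2.circle(w,guess("top",240,0,59),24,255,-1)
pc=cv2.convexHull(np.argwhere((m&w)>0)[:,::-1].astype(np.float32))[:,0]; c,r=circ("top",pc,59); print("plate jig",jig(c).round(1),"r %.1f"%r)
cv2.imwrite(f"pics/{sys.argv[1]}.png",np.hstack([cv2.resize(q[120:245,225:395],None,fx=2.3,fy=2.3),cv2.resize(p[110:235,250:420],None,fx=2.3,fy=2.3)])[:,:,::-1])
E
python3 meas.py c3
```

```text
t 13.25 jig [-40.9   0.2] z 150.1 yaw y -2.05 tilt [ 0.0001 -0.0002] F [-0.1 -0.2 -0.3] open 85.4 q [-0.33  0.34 -0.12  1.11 -0.    1.28]
core top jig [216.1  -2.8] r 40.4
side far x 279.3 y -52.4 55.2
plate jig [244.3   0.4] r 73.7
```

```bash
cat > cs.py <<'E'
from core import *
from scipy.optimize import least_squares
Bk=((0,0,0),(179,255,62))
def disc_side(p,seed,zb,zt,R,rad=24,lim=Bk):
    """hull of upper and lower rim circles seen from the side: far rim lies on top face, near rim on the underside"""
    c=contour(p,seed,*lim,rad).astype(float)
    Pt,Pb=onz("side",c,zt)[:,:2],onz("side",c,zb)[:,:2]
    T=np.c_[(Pt-H)@u,(Pt-H)@v]; B=np.c_[(Pb-H)@u,(Pb-H)@v]
    f=lambda q: np.where(T[:,0]>q[0],np.hypot(*(T-q[:2]).T),np.hypot(*(B-q[:2]).T))-R+1
    s=least_squares(f,[np.median(T[:,0]),np.median(T[:,1])],loss="soft_l1",diff_step=1e-3); return s.x.round(1),np.sqrt(np.median(s.fun**2)).round(1)
if __name__=="__main__":
    print("start",disc_side(np.load("pics/side0.npz")["p"],(331,177),60,74,55))
    a=np.load("pics/c3.npz"); print("now",disc_side(a["p"],(319,156),59,73,55))
    q,e=a["q"],a["e"]; h=cv2.cvtColor(q,cv2.COLOR_RGB2HSV)
    for x in range(232,300,4): print(x,h[176,x].tolist(),int(e[176,x]),end="; ")
E
python3 cs.py
```

```text
start (array([109.6,  -3.1]), np.float64(1.5))
now (array([215.1, -14.1]), np.float64(11.7))
232 [20, 30, 155] 1471; 236 [23, 34, 186] 1453; 240 [25, 8, 186] 1412; 244 [20, 54, 95] 1395; 248 [19, 62, 91] 1399; 252 [19, 55, 88] 1397; 256 [21, 63, 81] 1401; 260 [20, 63, 73] 1400; 264 [12, 49, 68] 1402; 268 [15, 49, 63] 1406; 272 [21, 46, 55] 1397; 276 [18, 47, 54] 1401; 280 [21, 110, 195] 1452; 284 [22, 121, 194] 1408; 288 [21, 120, 194] 1415; 292 [22, 118, 194] 1413; 296 [22, 121, 194] 1409;
```

```bash
cat > mm.py <<'E'
from cs import *
L=((0,0,0),(179,95,122))
def core_now(f):
    a=np.load(f); p,q=a["p"],a["q"]; hs=cv2.cvtColor(p,cv2.COLOR_RGB2HSV)
    ct=contour(q,(261,178),*L,23); c,r=circ("top",ct,73); print("core top-view jig",jig(c).round(1),"r %.1f"%r)
    print("side",disc_side(p,(320,157),59,73,55,26,((0,0,0),(179,120,110))))
    print([hs[y,319].tolist() for y in range(132,186,4)])
if __name__=="__main__":
    import sys; core_now(sys.argv[1])
    p0=np.load("pics/top0.npz")["p"]; c,r=circ("top",contour(p0,(298,179),*L,20),74); print("check start",jig(c).round(1),r.round(1))
E
python3 mm.py pics/c3.npz
```

```text
core top-view jig [227.1   1.5] r 53.2
side (array([217.1, -11.7]), np.float64(12.3))
[[25, 26, 222], [23, 26, 224], [28, 18, 245], [6, 39, 33], [165, 17, 30], [0, 6, 40], [0, 7, 36], [6, 35, 36], [105, 44, 23], [15, 107, 119], [23, 101, 253], [24, 92, 253], [14, 133, 102], [17, 129, 216]]
check start [110.5  -1.5] 52.1
```

{"api": "arm_command", "payload": {"series": [{"x":0.8,"y":0.03,"z":0,"roll":-0.02},{"x":0.8,"y":0,"z":0,"roll":0},{"x":0.8,"y":0,"z":0,"roll":0},{"x":0.8,"y":0,"z":0.7,"roll":0},{"x":0.8,"y":0,"z":0.7,"roll":0},{"x":0.8,"y":0,"z":0.7,"roll":0},{"x":0,"y":0,"z":0.7,"roll":0},{"x":0,"y":0,"z":0,"roll":0}]}}

```text
time_s: 14.35
tool_pos: [550.5, 96.5, 36.8]
tcp_rot: [0.717, 0.697, -0.001, -0.001]
contact_force: [-0.5, -1.1, 0.5]
opening: 85.2
gripper_force: 0.0
```

```bash
python3 j.py
```

```text
t 14.35 jig [154.1   0.9] z 36.8 yaw y -1.64 tilt [-0.0034 -0.    ] F [-0.5 -1.1  0.5] open 85.2 q [ 0.03  0.44 -0.3   0.84  0.    1.63]
```

{"api": "arm_command", "payload": {"series": [{"x":0.1,"y":0,"z":-0.02,"roll":0},{"x":0.1,"y":0,"z":0,"roll":0},{"x":0,"y":0,"z":0,"roll":0},{"x":0,"y":0,"z":0,"roll":0}]}}

```text
time_s: 14.85
tool_pos: [552.5, 103.4, 39.3]
tcp_rot: [0.718, 0.696, 0.0, 0.0]
contact_force: [0.3, 0.3, 1.3]
opening: 85.8
gripper_force: 0.0
```

```bash
python3 j.py
```

```text
t 14.85 jig [161.1  -1. ] z 39.3 yaw y -1.74 tilt [ 0.0005 -0.    ] F [0.3 0.3 1.3] open 85.8 q [ 0.04  0.44 -0.29  0.84 -0.    1.64]
```

{"api": "arm_command", "payload": {"series": [{"x":0.2,"y":0,"z":0.02,"roll":0.02},{"x":0.2,"y":0,"z":0,"roll":0},{"x":0.2,"y":0,"z":0,"roll":0},{"x":0.1,"y":0,"z":0,"roll":0},{"x":0.1,"y":0,"z":0,"roll":0},{"x":0.08,"y":0,"z":0,"roll":0},{"x":0.05,"y":0,"z":0,"roll":0},{"x":0,"y":0,"z":0,"roll":0},{"x":0,"y":0,"z":0,"roll":0}]}}

```text
time_s: 15.98
tool_pos: [553.5, 140.7, 38.2]
tcp_rot: [0.719, 0.695, 0.0, -0.0]
contact_force: [0.1, -0.6, 0.2]
opening: 85.5
gripper_force: 0.0
```

```bash
python3 j.py
```

```text
t 15.97 jig [198.4  -0.8] z 38.2 yaw y -1.89 tilt [0.     0.0002] F [ 0.1 -0.6  0.2] open 85.5 q [ 0.11  0.45 -0.27  0.85  0.    1.71]
```

{"api": "arm_command", "payload": {"series": [{"x":-0.2,"y":0,"z":0,"roll":0},{"x":-0.8,"y":0,"z":0,"roll":0},{"x":-0.6,"y":0,"z":-0.8,"roll":0},{"x":-0.8,"y":0,"z":-0.8,"roll":0},{"x":-0.8,"y":0,"z":-0.8,"roll":0},{"x":-0.8,"y":0,"z":-0.4,"roll":0},{"x":-0.8,"y":0,"z":0,"roll":0},{"x":-0.8,"y":0,"z":0,"roll":0},{"x":-0.8,"y":0,"z":0,"roll":0},{"x":-0.8,"y":0,"z":0,"roll":0},{"x":0,"y":0,"z":0,"roll":0}]}}

```text
time_s: 17.35
tool_pos: [543.7, -149.3, 150.0]
tcp_rot: [0.72, 0.694, -0.0, 0.0]
contact_force: [0.1, 0.6, -1.2]
opening: 85.3
gripper_force: 0.0
```

```bash
cat > m2.py <<'E'
from mm import *
import sys
st(); look(sys.argv[1]); a=np.load(f"pics/{sys.argv[1]}.npz"); p,q=a["p"],a["q"]
for S,V in((95,122),(80,130),(70,115)):
    ct=contour(q,(258,178),(0,0,0),(179,S,V),24); c,r=circ("top",ct,73); print("core top-view jig",jig(c).round(1),"r %.1f"%r,end=" ")
h=cv2.cvtColor(p,cv2.COLOR_RGB2HSV); m=cv2.inRange(h,(0,0,0),(179,255,75)); w=np.zeros_like(m); cv2.circle(w,(318,153),30,255,-1)
c=max(cv2.findContours(m&w,0,1)[0],key=cv2.contourArea)[:,0]; P=onz("side",c,73.); J=np.c_[(P[:,:2]-H)@u,(P[:,:2]-H)@v]; print("\nside far x %.1f y %.1f %.1f"%(J[:,0].max(),J[:,1].min(),J[:,1].max()))
E
python3 m2.py c4
```

```text
t 17.35 jig [-91.8  -0.4] z 150.0 yaw y -2.05 tilt [-0.0001 -0.0002] F [ 0.1  0.6 -1.2] open 85.3 q [-0.41  0.36 -0.1   1.12 -0.    1.19]
core top-view jig [240.5   1.1] r 53.4 core top-view jig [240.5   1. ] r 53.6 core top-view jig [240.2   0.8] r 52.7 
side far x 293.4 y -54.1 55.5
```

The core now measures (240.4, 0.9) against a plate centre of (240.2, 0.3), so it is well centred. Next I'll cage the post.

{"api": "arm_command", "payload": {"series": [{"x":-0.5,"y":0.02,"z":0,"roll":-0.02},{"x":-0.45,"y":0,"z":0,"roll":0},{"x":0,"y":0,"z":0,"roll":0},{"x":0,"y":0,"z":0.4,"roll":0},{"x":0,"y":0,"z":0.4,"roll":0},{"x":0,"y":0,"z":0.4,"roll":0},{"x":0,"y":0,"z":0.4,"roll":0},{"x":0,"y":0,"z":0.4,"roll":0},{"x":0,"y":0,"z":0,"roll":0}]}}

```text
time_s: 18.58
tool_pos: [543.0, -184.8, 69.4]
tcp_rot: [0.718, 0.696, -0.0, -0.001]
contact_force: [0.3, 0.4, 0.5]
opening: 85.3
gripper_force: 0.0
```

{"api": "arm_command", "payload": {"series": [{"x":0,"y":0,"z":0,"roll":0},{"x":0,"y":0,"z":0,"roll":0},{"x":0,"y":0,"z":0,"roll":0},{"x":0,"y":0,"z":0,"roll":0},{"x":0,"y":0,"z":0,"roll":0},{"x":0,"y":0,"z":0,"roll":0}], "hand": -0.29, "force": 20}}

```text
time_s: 19.32
tool_pos: [543.6, -185.2, 70.2]
tcp_rot: [0.718, 0.696, -0.0, 0.0]
contact_force: [-0.6, 0.2, -0.4]
opening: 30.1
gripper_force: 0.0
```

Run:
```python
from core import *
st(); p,d,q,e=look("d1")
b=cv2.convertScaleAbs(p[160:270,290:430],alpha=1.8,beta=10)
cv2.imwrite("pics/d1.png",cv2.resize(b,None,fx=5,fy=5,interpolation=2)[:,:,::-1])
```

```text
t 19.32 jig [-127.6   -1.5] z 70.2 yaw y -1.74 tilt [ 0. -0.] F [-0.6  0.2 -0.4] open 30.1 q [-0.47  0.43 -0.21  0.93 -0.    1.13]
```

View pics/d1.png

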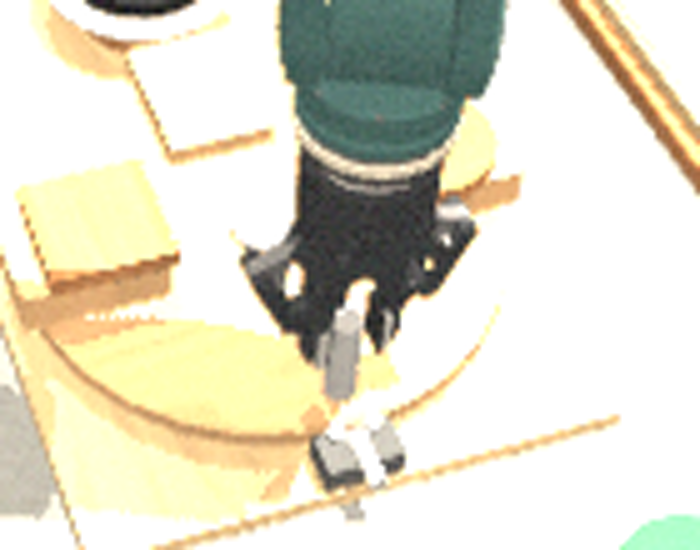

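The crop shows the post (top at (345,310)) between the two fingers. I'll start the arc anticlockwise.

{"api": "arm_command", "payload": {"series": [{"x":-0.055,"y":0,"z":0,"roll":0},{"x":0.008,"y":0.227,"z":0,"roll":-0.5},{"x":0.008,"y":0.227,"z":0,"roll":-0.5},{"x":0.008,"y":0.227,"z":0,"roll":-0.5},{"x":0.008,"y":0.227,"z":0,"roll":-0.5},{"x":0.008,"y":0.227,"z":0,"roll":-0.5},{"x":0,"y":0,"z":0,"roll":0}]}}

```text
time_s: 20.3
tool_pos: [588.6, -180.9, 70.0]
tcp_rot: [0.586, 0.81, -0.0, -0.0]
contact_force: [0.8, 0.0, -0.0]
opening: 30.5
gripper_force: 0.0
```

```bash
cat > arc.py <<'E'
from core import *
st(); t=jig(sense()["tool_pos"]); print("radius %.1f angle turned %.1f"%(np.hypot(*t),(np.degrees(np.arctan2(t[1],t[0]))-180)%360))
E
python3 arc.py
```

```text
t 20.30 jig [-121.9  -46.2] z 70.0 yaw y 18.26 tilt [-0.  0.] F [ 0.8  0.  -0. ] open 30.5 q [-0.43  0.49 -0.1   0.98 -0.    0.82]
radius 130.3 angle turned 20.8
```

{"api": "arm_command", "payload": {"series": [{"x":0.008,"y":0.227,"z":0,"roll":-0.5},{"x":0.008,"y":0.227,"z":0,"roll":-0.5},{"x":0.008,"y":0.227,"z":0,"roll":-0.5},{"x":0.008,"y":0.227,"z":0,"roll":-0.5},{"x":0.008,"y":0.227,"z":0,"roll":-0.5},{"x":0.008,"y":0.227,"z":0,"roll":-0.5},{"x":0.008,"y":0.227,"z":0,"roll":-0.5},{"x":0.008,"y":0.227,"z":0,"roll":-0.5},{"x":0,"y":0,"z":0,"roll":0}]}}

```text
time_s: 21.42
tool_pos: [647.5, -140.3, 70.1]
tcp_rot: [0.34, 0.94, -0.0, -0.0]
contact_force: [0.1, 0.3, -0.5]
opening: 30.5
gripper_force: 0.0
```

```bash
cat >> arc.py <<'E'
p,d,q,e=look("arc")
# turned angle seen: brown top pieces in the side and top views by depth
for n,im,dd in(("side",p,d),("top",q,e)):
    uv,J=cloud(n,dd,100,280,220,420); h=cv2.cvtColor(im,cv2.COLOR_RGB2HSV)[uv[:,1],uv[:,0]]
    g=(h[:,0]<17)&(h[:,1]>140)&(h[:,2]>120)&(abs(J[:,2]-89)<6)&(np.hypot(J[:,0],J[:,1])<175)
    g2=g&(np.hypot(J[:,0],J[:,1])>60)
    a=np.degrees(np.arctan2(J[g2,1],J[g2,0])); print(n,g2.sum(),"angles hist",np.histogram(a,np.arange(-180,181,30))[0])
E
python3 arc.py
```

```text
t 21.43 jig [ -79.4 -103.8] z 70.1 yaw y 50.19 tilt [-0.0001  0.    ] F [ 0.1  0.3 -0.5] open 30.5 q [-0.34  0.57  0.04  1.04 -0.    0.36]
radius 130.7 angle turned 52.6
side 1004 angles hist [  0   0   0   0 269 146   0   0   0  37 407 145]
top 542 angles hist [  0   0   0   0 317 225   0   0   0   0   0   0]
```

{"api": "arm_command", "payload": {"series": [{"x":0.008,"y":0.227,"z":0,"roll":-0.5},{"x":0.008,"y":0.227,"z":0,"roll":-0.5},{"x":0.008,"y":0.227,"z":0,"roll":-0.5},{"x":0.008,"y":0.227,"z":0,"roll":-0.5},{"x":0.008,"y":0.227,"z":0,"roll":-0.5},{"x":0.008,"y":0.227,"z":0,"roll":-0.5},{"x":0.008,"y":0.227,"z":0,"roll":-0.5},{"x":0.004,"y":0.114,"z":0,"roll":-0.25},{"x":0.004,"y":0.114,"z":0,"roll":-0.25},{"x":0.004,"y":0.114,"z":0,"roll":-0.25},{"x":0.004,"y":0.114,"z":0,"roll":-0.25},{"x":0.003,"y":0.085,"z":0,"roll":-0.19},{"x":0,"y":0,"z":0,"roll":0},{"x":0,"y":0,"z":0,"roll":0}]}}

```text
time_s: 23.28
tool_pos: [677.1, -62.1, 70.2]
tcp_rot: [0.019, 1.0, 0.0, -0.0]
contact_force: [-0.3, -0.0, -0.7]
opening: 30.6
gripper_force: 0.0
```

```bash
python3 arc.py
```

```text
t 23.27 jig [  -0.2 -130.8] z 70.2 yaw y 87.77 tilt [-0.0001  0.0003] F [-0.3 -0.  -0.7] open 30.6 q [-0.21  0.6   0.1   1.07  0.   -0.17]
radius 130.8 angle turned 89.9
side 991 angles hist [203   0   0   0   0 202 196   0   0   0  13 377]
top 520 angles hist [159   0   0   0   0   0   0   0   0   0  13 348]
```

{"api": "arm_command", "payload": {"series": [{"x":0,"y":0.06,"z":0,"roll":0},{"x":0,"y":0.05,"z":0,"roll":0},{"x":0,"y":0,"z":0,"roll":0}]}}

```text
time_s: 23.75
tool_pos: [677.2, -57.5, 70.2]
tcp_rot: [0.019, 1.0, 0.0, -0.0]
contact_force: [-0.2, -0.1, -0.3]
opening: 30.4
gripper_force: 0.0
```

{"api": "arm_command", "payload": {"series": [{"x":0,"y":-0.11,"z":0,"roll":0},{"x":0,"y":0,"z":0,"roll":0},{"x":0,"y":0,"z":0,"roll":0},{"x":0,"y":0,"z":0,"roll":0},{"x":0,"y":0,"z":-0.7,"roll":0},{"x":0,"y":0,"z":-0.7,"roll":0},{"x":0,"y":0,"z":-0.7,"roll":0},{"x":0,"y":0,"z":0,"roll":0}], "hand": 0.6}}

```text
time_s: 24.75
tool_pos: [678.2, -62.3, 156.3]
tcp_rot: [0.019, 1.0, -0.0, 0.002]
contact_force: [0.2, -1.2, 0.2]
opening: 68.7
gripper_force: 0.0
```

```bash
python3 arc.py
python3 - <<'E'
from mm import *
a=np.load("pics/arc.npz"); p,q,d,e=a["p"],a["q"],a["d"],a["e"]
for n,im,dd in(("side",p,d),("top",q,e)):
    uv,J=cloud(n,dd,100,280,220,420); h=cv2.cvtColor(im,cv2.COLOR_RGB2HSV)[uv[:,1],uv[:,0]]
    b=(h[:,0]<17)&(h[:,1]>140)&(h[:,2]>120)&(abs(J[:,2]-89)<4)
    for nm,g in(("backing",b&(J[:,0]>50)),("block",b&(J[:,0]<-50))):
        if g.sum()>40: print(n,nm,g.sum(),"x",np.percentile(J[g,0],[1,99]).round(1),"y",np.percentile(J[g,1],[1,99]).round(1))
# block edges -> turntable angle
uv,J=cloud("side",d,100,280,220,420); h=cv2.cvtColor(p,cv2.COLOR_RGB2HSV)[uv[:,1],uv[:,0]]
g=(h[:,0]<17)&(h[:,1]>140)&(h[:,2]>120)&(abs(J[:,2]-89)<4)&(J[:,0]<-50)
if g.sum()>40: print("block rect",cv2.minAreaRect(J[g,:2].astype(np.float32)))
# post top
g=(abs(J[:,2]-113)<5)&(np.hypot(J[:,0],J[:,1]+130)<25); print("post",g.sum(),J[g].mean(0).round(1) if g.any() else "")
E
```

```text
t 24.75 jig [  -0.4 -132. ] z 156.3 yaw y 87.79 tilt [ 0.0035 -0.0007] F [ 0.2 -1.2  0.2] open 68.7 q [-0.21  0.55  0.26  1.27  0.   -0.17]
radius 132.0 angle turned 89.8
side 995 angles hist [237   0   0   0   0 176 232   0   0   0   5 345]
top 501 angles hist [184   0   0   0   0   0   0   0   0   0   2 315]
side backing 385 x [ 69.2 149.1] y [-35.  46.]
side block 567 x [-145.  -67.] y [-31.5  45.8]
top block 427 x [-143.1  -75.1] y [-31.1  46.1]
block rect ((-105.64093780517578, 7.105068206787109), (81.40206909179688, 80.31627655029297), 0.2575589716434479)
post 30 [  -2.  -129.2  112.6]
```

The block sits square to the jig at 0.3° and the post is at (-2,-129), so the turntable is at its stop. The backing is at about (109, 5.5). Next I'll rotate back and get behind the backing.

{"api": "arm_command", "payload": {"series": [{"x":0,"y":0,"z":0,"roll":0.93},{"x":0,"y":0,"z":0,"roll":0.93},{"x":0,"y":0,"z":0,"roll":0.93},{"x":0,"y":0,"z":0,"roll":0.93},{"x":0,"y":0,"z":0,"roll":0.93},{"x":0,"y":0,"z":0,"roll":0.93},{"x":0,"y":0,"z":0,"roll":0.93},{"x":0,"y":0,"z":0,"roll":0.93},{"x":0,"y":0,"z":0,"roll":0.93},{"x":0,"y":0,"z":0,"roll":0.93},{"x":0,"y":0,"z":0,"roll":0.93},{"x":0,"y":0,"z":0,"roll":0.98},{"x":0,"y":0,"z":0,"roll":0},{"x":0,"y":0,"z":0,"roll":0}]}}

```text
time_s: 26.6
tool_pos: [676.9, -62.1, 153.6]
tcp_rot: [0.718, 0.696, -0.0, -0.0]
contact_force: [-0.7, 0.7, -0.3]
opening: 68.1
gripper_force: 0.0
```

{"api": "arm_command", "payload": {"series": [{"x":0.25,"y":-0.68,"z":0,"roll":0},{"x":0.25,"y":-0.68,"z":0,"roll":0},{"x":0.25,"y":-0.68,"z":0,"roll":0},{"x":0.25,"y":-0.68,"z":0,"roll":0},{"x":0.25,"y":-0.66,"z":0,"roll":0},{"x":0,"y":0,"z":0,"roll":0},{"x":0,"y":0,"z":0.5,"roll":0},{"x":0,"y":0,"z":0.5,"roll":0},{"x":0,"y":0,"z":0.5,"roll":0},{"x":0,"y":0,"z":0.5,"roll":0},{"x":0,"y":0,"z":0.2,"roll":0},{"x":0,"y":0,"z":0,"roll":0},{"x":0,"y":0,"z":0,"roll":0}]}}

```text
time_s: 28.22
tool_pos: [544.2, -7.9, 66.8]
tcp_rot: [0.719, 0.695, 0.0, 0.0]
contact_force: [-0.4, 0.5, 0.3]
opening: 68.1
gripper_force: 0.0
```

```bash
cat > tips.py <<'E'
from core import *
st(); p,d,q,e=look("tips"); t=jig(sense()["tool_pos"])
uv,J=cloud("side",d,100,240,280,400)
g=p[uv[:,1],uv[:,0]].max(1)<140
for s in(1,-1):
    k=(J[:,1]*s>28)&(J[:,1]*s<52)&(abs(J[:,0]-t[0]+11)<5)&(J[:,2]>50)&(J[:,2]<120)
    z=np.sort(J[k,2]); print(s,k.sum(),z[:8].round(1), np.histogram(z,np.arange(50,121,5))[0])
E
python3 tips.py
```

```text
t 28.23 jig [49.6  3.7] z 66.8 yaw y -1.88 tilt [ 0.0009 -0.0002] F [-0.4  0.5  0.3] open 68.1 q [-0.16  0.39 -0.3   0.89 -0.    1.44]
1 26 [90.2 94.7 95.3 95.5 96.7 98.3 99.2 99.4] [0 0 0 0 0 0 0 0 2 6 5 4 4 5]
-1 28 [89.3 89.9 91.8 93.4 93.8 93.8 94.4 96.7] [0 0 0 0 0 0 0 2 5 4 4 4 6 3]
```

Tips measure about 24 mm above the reported TCP, as predicted. I'll lower to tip z≈81, push, and drift sideways to the centreline.

{"api": "arm_command", "payload": {"series": [{"x":0,"y":0,"z":0.25,"roll":0},{"x":0.2,"y":0,"z":0,"roll":0},{"x":0.2,"y":0,"z":0,"roll":0},{"x":0.2,"y":0,"z":0,"roll":0},{"x":0.2,"y":0,"z":0,"roll":0},{"x":0.2,"y":0.01,"z":0,"roll":0},{"x":0.2,"y":0.01,"z":0,"roll":0},{"x":0.1,"y":0.01,"z":0,"roll":0},{"x":0,"y":0,"z":0,"roll":0}]}}

```text
time_s: 29.45
tool_pos: [546.6, 44.5, 56.2]
tcp_rot: [0.719, 0.695, 0.0, -0.0]
contact_force: [0.3, 0.2, -0.5]
opening: 68.3
gripper_force: 0.0
```

```bash
cat > bk.py <<'E'
from core import *
st(); p,d,q,e=look("bk")
for n,im,dd in(("side",p,d),("top",q,e)):
    uv,J=cloud(n,dd,100,280,220,420); h=cv2.cvtColor(im,cv2.COLOR_RGB2HSV)[uv[:,1],uv[:,0]]
    g=(h[:,0]<17)&(h[:,1]>140)&(h[:,2]>100)&(abs(J[:,2]-87)<5)&(J[:,0]>50)&(abs(J[:,1])<70)
    if g.sum()>40: print(n,g.sum(),"x",np.percentile(J[g,0],[1,99]).round(1),"y",np.percentile(J[g,1],[1,99]).round(1),"z %.1f"%np.median(J[g,2]))
E
python3 bk.py
```

```text
t 29.45 jig [102.   3.] z 56.2 yaw y -1.87 tilt [0.     0.0001] F [ 0.3  0.2 -0.5] open 68.3 q [-0.07  0.4  -0.3   0.87  0.    1.54]
side 155 x [ 98.2 165.2] y [-38.4  28.1] z 88.0
```

{"api": "arm_command", "payload": {"series": [{"x":0.2,"y":0.01,"z":0,"roll":0},{"x":0.2,"y":0.01,"z":0,"roll":0},{"x":0.2,"y":0.01,"z":0,"roll":0},{"x":0.2,"y":0.01,"z":0,"roll":0},{"x":0.2,"y":0.01,"z":0,"roll":0},{"x":0.2,"y":0.01,"z":0,"roll":0},{"x":0.2,"y":0.01,"z":0,"roll":0},{"x":0.2,"y":0.01,"z":0,"roll":0},{"x":0.2,"y":0.01,"z":0,"roll":0},{"x":0.2,"y":0.01,"z":0,"roll":0},{"x":0.15,"y":0,"z":0,"roll":0},{"x":0.1,"y":0,"z":0,"roll":0},{"x":0.05,"y":0,"z":0,"roll":0},{"x":0,"y":0,"z":0,"roll":0},{"x":0,"y":0,"z":0,"roll":0}]}}

```text
time_s: 31.42
tool_pos: [553.6, 135.9, 56.2]
tcp_rot: [0.719, 0.695, 0.0, -0.0]
contact_force: [0.5, 0.1, 0.7]
opening: 68.3
gripper_force: 0.0
```

```bash
python3 bk.py
```

```text
t 31.43 jig [193.6  -1. ] z 56.2 yaw y -1.90 tilt [0.     0.0001] F [0.5 0.1 0.7] open 68.3 q [ 0.1   0.43 -0.25  0.89  0.    1.7 ]
side 169 x [189.4 263.8] y [-43.6  28.1] z 86.0
```

{"api": "arm_command", "payload": {"series": [{"x":-0.2,"y":0,"z":0,"roll":0},{"x":-0.8,"y":0,"z":0,"roll":0},{"x":-0.6,"y":0,"z":-0.8,"roll":0},{"x":-0.8,"y":0,"z":-0.8,"roll":0},{"x":-0.8,"y":0,"z":-0.8,"roll":0},{"x":-0.8,"y":0,"z":0,"roll":0},{"x":-0.8,"y":0,"z":0,"roll":0},{"x":-0.8,"y":0,"z":0,"roll":0},{"x":-0.8,"y":0,"z":0,"roll":0},{"x":0,"y":0,"z":0,"roll":0}]}}

```text
time_s: 32.78
tool_pos: [544.9, -122.0, 152.1]
tcp_rot: [0.72, 0.694, -0.0, 0.0]
contact_force: [0.2, 0.5, 0.5]
opening: 67.9
gripper_force: 0.0
```

```bash
cat > fin.py <<'E'
from mm import *
import sys
st(); p,d,q,e=look(sys.argv[1])
Br=((5,150,90),(17,255,255))
t0=np.load("pics/top0.npz")["p"]; s0=np.load("pics/side0.npz")["p"]
for n,im,seed,r,z in(("start top",t0,(332,145),16,89),("start side",s0,(375,188),18,89),("top",q,(258,177),20,87),("side",p,(317,151),22,87)):
    c=contour(im,seed,*(Br if "top" in n else ((5,120,140),(17,255,255))),r); o,R=circ(n.split()[-1],c,z); P=onz(n.split()[-1],c,z)[:,:2]; J=np.c_[(P-H)@u,(P-H)@v]
    print(n,"circ",jig(o).round(1),"r %.1f"%R,"ext x",J[:,0].min().round(1),J[:,0].max().round(1),"y",J[:,1].min().round(1),J[:,1].max().round(1))
# core rim: dark + brown together = core outline
h=cv2.cvtColor(q,cv2.COLOR_RGB2HSV); m=cv2.inRange(h,(0,0,0),(179,95,122)); w=np.zeros_like(m); cv2.circle(w,(258,178),24,255,-1)
c=cv2.convexHull(max(cv2.findContours(m&w,0,1)[0],key=cv2.contourArea))[:,0]; o,R=circ("top",c,73); print("core",jig(o).round(1),"r %.1f"%R)
uv,J=cloud("side",d,120,190,280,360); g=np.hypot(J[:,0]-238,J[:,1])<30; print("backing top z",np.median(J[g,2]).round(1))
E
python3 fin.py f1
```

```text
t 32.77 jig [-64.4  -0.7] z 152.1 yaw y -2.05 tilt [-0.0001 -0.0003] F [0.2 0.5 0.5] open 67.9 q [-0.37  0.35 -0.11  1.12 -0.    1.24]
start top circ [   3.8 -108.2] r 44.1 ext x -41.1 50.2 y -153.5 -65.7
start side circ [   3.9 -110.1] r 43.1 ext x -40.5 48.4 y -154.0 -60.3
top circ [229.   -0.6] r 41.6 ext x 188.6 268.1 y -45.7 43.3
side circ [230.4  -1. ] r 42.8 ext x 185.4 274.7 y -45.2 42.6
core [239.5   0.5] r 54.7
backing top z 85.6
```

{"api": "arm_command", "payload": {"series": [{"x":0.8,"y":-0.02,"z":0,"roll":-0.02},{"x":0.8,"y":0,"z":0,"roll":0},{"x":0.8,"y":0,"z":0,"roll":0},{"x":0.8,"y":0,"z":0,"roll":0},{"x":0.8,"y":0,"z":0.4,"roll":0},{"x":0.8,"y":0,"z":0.5,"roll":0},{"x":0.6,"y":0,"z":0.5,"roll":0},{"x":0,"y":0,"z":0.5,"roll":0},{"x":0,"y":0,"z":0.45,"roll":0},{"x":0,"y":0,"z":0,"roll":0},{"x":0,"y":0,"z":0,"roll":0}]}}

```text
time_s: 34.25
tool_pos: [551.1, 96.4, 58.9]
tcp_rot: [0.718, 0.697, 0.0, 0.0]
contact_force: [0.5, 0.0, -0.0]
opening: 68.4
gripper_force: 0.0
```

```bash
python3 j.py
```

```text
t 34.25 jig [154.1   0.2] z 58.9 yaw y -1.70 tilt [0.0006 0.0001] F [ 0.5  0.  -0. ] open 68.4 q [ 0.03  0.42 -0.27  0.88  0.    1.63]
```

{"api": "arm_command", "payload": {"series": [{"x":0.25,"y":0,"z":0.06,"roll":0.02},{"x":0.25,"y":0,"z":0,"roll":0},{"x":0.25,"y":0,"z":0,"roll":0},{"x":0.15,"y":0,"z":0,"roll":0},{"x":0.1,"y":0,"z":0,"roll":0},{"x":0.1,"y":0,"z":0,"roll":0},{"x":0.1,"y":0,"z":0,"roll":0},{"x":0.045,"y":0,"z":0,"roll":0},{"x":0,"y":0,"z":0,"roll":0},{"x":0,"y":0,"z":0,"roll":0}]}}

```text
time_s: 35.5
tool_pos: [552.6, 145.8, 55.8]
tcp_rot: [0.719, 0.695, 0.0, -0.0]
contact_force: [-0.8, -0.0, -0.1]
opening: 68.0
gripper_force: 0.0
```

```bash
python3 j.py
```

```text
t 35.50 jig [203.5   0.3] z 55.8 yaw y -1.90 tilt [-0.  0.] F [-0.8 -0.  -0.1] open 68.0 q [ 0.12  0.44 -0.24  0.89  0.    1.72]
```

{"api": "arm_command", "payload": {"series": [{"x":-0.2,"y":0,"z":0,"roll":0},{"x":-0.8,"y":0,"z":0,"roll":0},{"x":-0.6,"y":0,"z":-0.8,"roll":0},{"x":-0.8,"y":0,"z":-0.8,"roll":0},{"x":-0.8,"y":0,"z":-0.8,"roll":0},{"x":-0.8,"y":0,"z":0,"roll":0},{"x":-0.8,"y":0,"z":0,"roll":0},{"x":-0.8,"y":0,"z":0,"roll":0},{"x":-0.8,"y":0,"z":0,"roll":0},{"x":0,"y":0,"z":0,"roll":0}]}}

```text
time_s: 36.75
tool_pos: [543.9, -112.2, 151.7]
tcp_rot: [0.72, 0.694, -0.0, 0.0]
contact_force: [0.1, 0.2, -0.7]
opening: 68.4
gripper_force: 0.0
```

```bash
python3 fin.py f2
python3 - <<'E'
from h import *
a=np.load("pics/f2.npz")
cv2.imwrite("pics/f2.png",np.vstack([a["q"][100:300,140:500],a["p"][90:290,200:560]]).repeat(1,0)[:,:,::-1])
E
```

```text
t 36.75 jig [-54.6   0.7] z 151.7 yaw y -2.05 tilt [-0.0001 -0.0002] F [ 0.1  0.2 -0.7] open 68.4 q [-0.35  0.34 -0.11  1.11 -0.    1.26]
start top circ [   3.8 -108.2] r 44.1 ext x -41.1 50.2 y -153.5 -65.7
start side circ [   3.9 -110.1] r 43.1 ext x -40.5 48.4 y -154.0 -60.3
top circ [2.361e+02 1.000e-01] r 40.2 ext x 198.0 271.1 y -42.4 43.6
side circ [2.395e+02 1.000e-01] r 42.8 ext x 195.7 283.1 y -43.8 44.4
core [240.2   1. ] r 54.2
backing top z 85.9
```

View pics/f2.png

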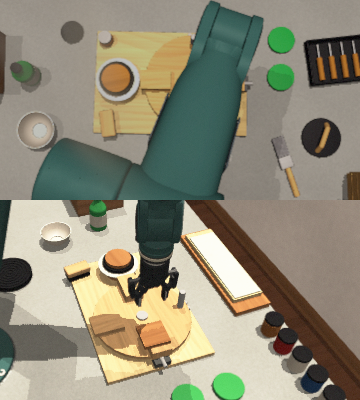

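The final view shows the wooden disc centred on the black disc on the plate. The post and block are in place, and the arm is clear.

```bash
python3 -c "
from cell import *
print(hand_in())"
```

```text
the job is handed in; nothing more can be done
None
```

I handed the job in: the black core lies on the plate with the round wooden disc on top of it, each within about 1 mm of centre by my last camera measurements. The turntable is at its +1.57 stop with the block still on it.

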